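# Unstack the coffee tins onto their trays

### The arm

A 6-joint arm with a two-finger parallel gripper is mounted at the origin on a cart in front of the work surface, level with it; the furniture and walls round the work are solid. World frame = base frame: x ahead of the robot, y to its left, z up, the work surface at z = 0. Lengths are in mm, angles in rad, forces in N, time in s.
With the tool pointing down it reaches from about 350 to 1000 mm from the base axis. Payload 7.1 kg.
Tool frame: the origin (TCP) lies midway between the tips of the shut fingers; the grasp point (between the pads) lies 19 mm behind it (grip_depth is the distance from the TCP to the grasp point, in mm); z points along the fingers, y is the line along which they close (so a half turn about z gives the same grasp; the last joint's range is limited). The gripper opens to 85 mm and grips with 20 to 120 N. Pads are 22 mm wide; open, the fingers measure 114 mm over their backs; the gripper's body (76 mm by 85 mm) begins 54 mm behind the grasp point. The pads swing forward as they close: fully open they stand 13 mm farther back than shut.
Start: joints at [-1.271, 0.423, 1.63, -0, 1.089, -0.019], TCP at [195.91, -593.485, 231.319] pointing down, gripper open.
Joint ranges: [-3, 3], [-0.9, 2.11], [0.09, 2.58], [-1.31, 4.45], [0.11, 2.69], [-2.54, 2.54]. Speed limits (rad/s): [2.39, 2.39, 3.01, 3.14, 3.14, 3.14].

### API

Orientations are given as a 3x3 rotation matrix whose columns are the frame's x, y, z axes.
In Python, from rig import get_state, snapshot, job_done, grip_depth gives the robot as it stands.
- The arm moves only by the tool step_arm, never from a script. Its argument "moves" is a list that holds one entry, the list of rows, each a list of 4 numbers: the shift along the tool's x, y, z in m, then the turn about the tool's z in rad. In form: [[[dx, dy, dz, spin], ...]]. A call has 1 to 10 rows; each row shifts and turns the commanded pose from where the row before left it, along the tool's axes as they then stand; what a row does not reach is not made up. A row lasts 1/10 s, in which the tool goes at most 50 mm and 8.59 degrees, less where a joint would pass 70% of its speed; a pose out of reach is approached as far as the arm can. A call is refused whole if a number of a shift passes 0.05 or a number of a turn 0.15, either way. A call with a gripper value outside its range is refused whole. "gripper" is the opening in per cent of the stroke, from 0 (shut) to 100 (fully open), set as the call begins (left out, the last holds). The fingers move at their own pace and stop on an object; the grip force is fixed at half the most. Time passes only in rows, so rows that do not move let the fingers close. It gives the time, the measured TCP pose, the force, the opening and the grip force at its end, in the units of the state.
- get_state(): the state, without advancing time (a new reading comes with each control period).
- snapshot(name): name is "scene" or "top" or "wrist"; returns a dict with "image" (384x512x3 uint8, red, green, blue), "fx", "fy", "cx", "cy" (pixels), "T" (4x4, takes a point from camera to world coordinates). Camera axes: x right, y up, looking along -z (the intrinsics and any distortion apply to the point x, -y, -z); pixel columns grow to the right and rows downward; lengths in mm; the calibration is good to about 2 mm. A picture is of the moment at which its call begins. There is no depth.
- job_done(): hands the job in; it is judged then, once.
The state is a dict: "t": time; "q": joint angles; "qd": joint speeds; "effort": joint torques, N m; "ee_pos": TCP position; "eef_rot": TCP orientation; "ft_force": force on the tool from outside, world axes, zero at the start; "wrist_torque": the same for the moment, N m; "grip_width": opening from 0.0 (shut) to 1.0 (fully open); "finger_force": force on a finger pad.
Only numpy, scipy, OpenCV 4.12 (cv2) and the standard library are available. Lean on these libraries where they do the work, as an engineer would, in place of code of your own. Each camera call takes 0.05 s, during which the arm holds its last target. There are 200 camera calls.

### The job

Take the stack on the board apart and put each piece in its own place: seat the steel measuring cup fully down in the tapered cup stand, and set the round tin in the round tray, the square tin in the square tray and the long tin in the long tray, each upright and flat on the tray's floor inside the lip. Topple nothing, leave the salt shaker and the spice jar where they stand, and let go of everything at the end.

Things in the scene. Friction and masses are not known exactly. Their poses are not given: they have to be found in the camera images.
- measuring_cup: small tapered measuring cup of bare steel, open at the top, no handle, 60 mm tall, 28 mm across at the bottom, 39 mm across at 34 mm height and 40 mm at the rim, walls 2.5 mm, 60 g. It starts on top of the stack. Origin: centre of its underside, z axis up
- round_tin: closed round tin, white with a flat wooden lid, 48 mm across, 42 mm tall, about 80 g, rigid and shut for good. It starts third from below in the stack, under the measuring cup. Origin: centre of its underside, z axis up
- square_tin: closed square tin, white with a flat wooden lid, 54 x 54 mm, 46 mm tall, about 120 g. It starts on the long tin, under the round tin. Origin: centre of its underside, z up, x and y along its sides
- long_tin: closed oblong tin, white with a flat wooden lid, 110 mm (x axis) x 60 mm (y axis), 56 mm tall, about 200 g. It is the bottom of the stack and stands on the wooden board, whose upper face is at z = 0.068. Origin: centre of its underside, z up
- cup_stand: dark steel stand for the measuring cup, fixed on the board: a tapered round socket, open upward, on a disc foot 68 mm across. 34 mm tall; rim 53 mm across outside; the socket is 45 mm wide at the mouth, 34 mm at its flat floor, which lies 4 mm above the origin (30 mm deep). The seated cup stands on that floor with about 3 mm play all round and rises 30 mm above the rim. Origin: centre of its underside, z up
- round_tray: round dark steel tray, fixed on the board, 72 mm across outside; flat floor 64 mm across, 3 mm above the origin, inside a lip 4 mm wide whose top is 7 mm above the origin. Origin: centre of its underside, z up
- square_tray: square dark steel tray, fixed on the board, 78 x 78 mm outside; flat floor 70 x 70 mm, 3 mm above the origin, inside a lip 4 mm wide whose top is 7 mm above the origin. Origin: centre of its underside, z up, x and y along its sides
- long_tray: oblong dark steel tray, fixed on the board, 134 mm (x axis) x 84 mm (y axis) outside; flat floor 126 x 76 mm, 3 mm above the origin, inside a lip 4 mm wide whose top is 7 mm above the origin. Origin: centre of its underside, z up
- salt_shaker: bystander: salt shaker with a black cap, 41 mm across, 104 mm tall, loose, standing on the board towards its back left corner. Origin: centre of its underside
- spice_jar: bystander: spice jar with a yellow cap, 44 mm across, 100 mm tall, loose, standing on the stone worktop (z = 0) left of the board. Origin: centre of its underside

How it is judged:
By the outcome, as a careful person would: the job done as asked, in the order asked, and still so for the second after the job is handed in, with the robot touching nothing.
It also fails if it takes over 101 s, if anything falls off the work surface, if the arm or the gripper's body presses on something with over 40 N, if the wrist force passes 120 N, or if a joint passes its speed limit or range.

## Working session

There is one attempt and no reset: what is moved stays moved. The work goes in short steps, Python scripts to look and compute and a tool call to move; the robot and the scene stay as the last step left them, time stands still between calls to the robot, and variables do not carry over. Pictures are saved under pics/ and viewed, at most 14 in all, crops included, and the job is handed in when it is done.

Besides the shell and the picture viewer there is one more tool, called after ">>>" as name(argument=value, ...) on one line, values as JSON. step_arm: Moves the arm, as the interface text tells. Its arguments: {"type":"object","properties":{"moves":{"type":"array"},"gripper":{"type":"number"}},"required":["moves"]}

```bash
ls; mkdir -p pics
cat > h.py <<'E'
import numpy as np, cv2, pickle
from rig import get_state, snapshot
np.set_printoptions(precision=2,suppress=True)
def snap(n,f):
    s=snapshot(n); cv2.imwrite(f'pics/{f}.png',cv2.cvtColor(s['image'],cv2.COLOR_RGB2BGR)); pickle.dump(s,open(f'{f}.pkl','wb')); return s
def load(f): return pickle.load(open(f'{f}.pkl','rb'))
def px(s,u,v,z):
    d=np.array([(u-s['cx'])/s['fx'],-(v-s['cy'])/s['fy'],-1.]); T=np.array(s['T']); d=T[:3,:3]@d; o=T[:3,3]
    return o+d*(z-o[2])/d[2]
def proj(s,p):
    T=np.array(s['T']); c=T[:3,:3].T@(np.array(p,float)-T[:3,3]); return np.array([s['cx']+s['fx']*c[0]/-c[2], s['cy']-s['fy']*c[1]/-c[2]])
def crop(f,x0,y0,x1,y1,k,o):
    i=cv2.imread(f'pics/{f}.png')[y0:y1,x0:x1]; cv2.imwrite(f'pics/{o}.png',cv2.resize(i,None,fx=k,fy=k,interpolation=cv2.INTER_CUBIC))
E
python3 - <<'E'
from h import *
a=snap('scene','s0');b=snap('top','t0')
for s in (a,b): print({k:v for k,v in s.items() if k!='image'})
cv2.imwrite('pics/both.png',cv2.resize(np.vstack([cv2.imread('pics/s0.png')]),None,fx=1.5,fy=1.5))
cv2.imwrite('pics/t0b.png',cv2.resize(cv2.imread('pics/t0.png'),None,fx=1.5,fy=1.5))
st=get_state();print(st)
E
```

```text
pics
{'fx': 414.0771931682106, 'fy': 414.0771931682106, 'cx': 256.62528577265823, 'cy': 191.8576170014241, 'T': array([[   0.81,    0.44,   -0.4 ,   35.86],
       [  -0.59,    0.59,   -0.55, -813.78],
       [  -0.  ,    0.68,    0.74, 1064.95],
       [   0.  ,    0.  ,    0.  ,    1.  ]])}
{'fx': 442.52108634105724, 'fy': 442.52108634105724, 'cx': 251.80467831547338, 'cy': 195.6282057865583, 'T': array([[  -0.01,    0.98,   -0.19,  320.39],
       [  -1.  ,   -0.01,    0.01, -129.39],
       [   0.01,    0.19,    0.98, 1199.24],
       [   0.  ,    0.  ,    0.  ,    1.  ]])}
{'t': 0.1, 'q': array([-1.27,  0.42,  1.63, -0.  ,  1.09, -0.02]), 'qd': array([ 0., -0., -0., -0., -0.,  0.]), 'effort': array([  0.  , -55.84, -28.24,  -0.  ,   0.  ,  -0.  ]), 'ee_pos': array([ 195.77, -593.03,  230.6 ]), 'eef_rot': array([[ 0.95,  0.31, -0.  ],
       [ 0.31, -0.95,  0.  ],
       [ 0.  , -0.  , -1.  ]]), 'ft_force': array([-0.1 , -0.14,  0.09]), 'wrist_torque': array([-0.01, -0.  ,  0.04]), 'finger_force': 0.0, 'grip_width': 0.9982679567064291}
```

View pics/both.png

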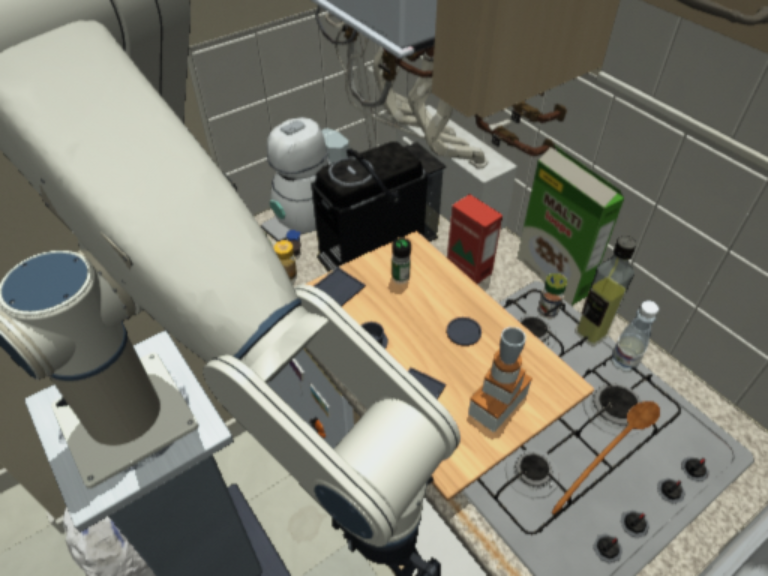

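View pics/t0b.png

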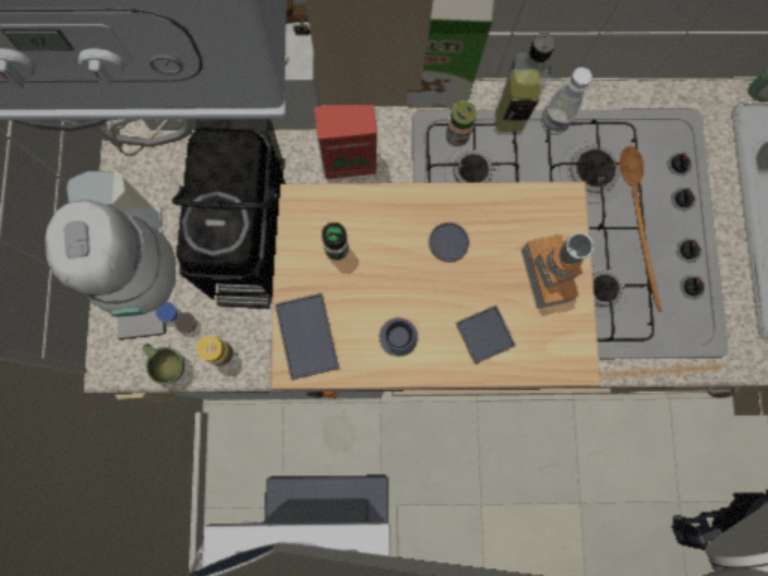

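The top view shows everything: stack at about (560,265), round tray (449,242), stand (398,337), square tray (486,334) and long tray (307,336) (1.5x pixels). I'll enlarge it.

Run:
```python
from h import *
crop('t0',180,120,405,262,3.5,'t0c')
```

```text
(no output)
```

View pics/t0c.png

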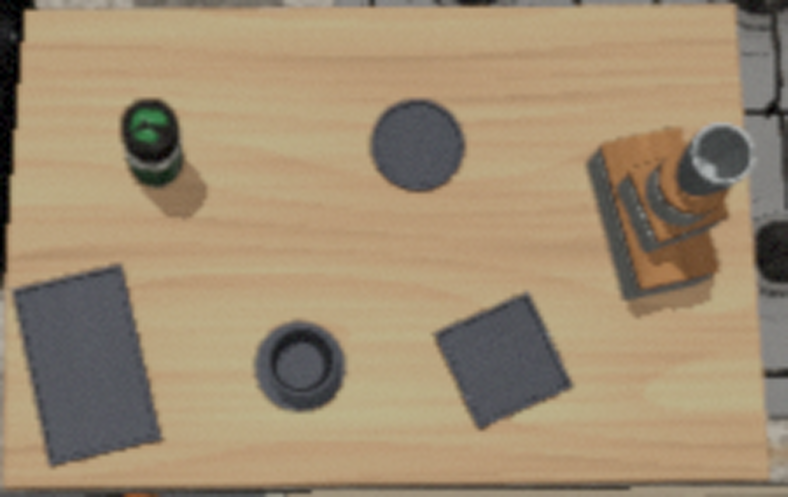

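```bash
cat >> h.py <<'E'
def P(s,x,y,z): return px(s,180+(x+.5)/3.5-.5,120+(y+.5)/3.5-.5,z)[:2]
E
python3 - <<'E'
from h import *
s=load('t0')
print('round tray',P(s,417,145,75),'R',np.linalg.norm(P(s,371,145,75)-P(s,464,145,75)))
print('stand foot',P(s,299,365,70), 'rim',P(s,301,364,102))
def poly(n,c,z):
    q=np.array([P(s,*p,z) for p in c]);print(n,q.mean(0));
    for i in range(4):
        e=q[(i+1)%4]-q[i];print('  ',q[i],np.linalg.norm(e),np.degrees(np.arctan2(e[1],e[0])))
poly('sq',[(435,334),(527,293),(573,384),(481,430)],75)
poly('long',[(14,290),(121,265),(161,440),(52,465)],75)
print('cup',P(s,721,153,272),np.linalg.norm(P(s,690,153,272)-P(s,753,153,272)))
poly('longtin',[(600,150),(685,127),(718,276),(638,293)],124)
print('sqtin',[P(s,*p,170) for p in ((628,170),(652,246),(727,218))])
print('salt',P(s,150,122,172))
E
```

```text
round tray [ 631.25 -268.68] R 70.01841931569174
stand foot [ 466.35 -177.24] rim [ 462.92 -177.33]
sq [ 467.91 -327.26]
   [ 487.59 -277.32] 75.27069481232567 -66.59484897275863
   [ 517.49 -346.4 ] 74.37025266420905 -155.71717174948185
   [ 449.7  -376.98] 76.07844110716067 115.54683077679803
   [ 416.89 -308.34] 77.20558662690404 23.69055812801972
long [467.99 -22.21]
   [523.4   31.88] 80.64453981498536 -77.0976777103381
   [541.41 -46.73] 132.59016080695625 -167.141831530656
   [412.14 -76.24] 80.33662095739469 102.3025287941105
   [395.03   2.25] 131.74931080816896 12.993710270238644
cup [ 570.01 -433.09] 39.25057420244866
longtin [ 567.57 -434.97]
   [ 612.84 -394.34] 64.65937713507182 -75.09183414670638
   [ 629.48 -456.83] 110.87333059912521 -171.53837222881165
   [ 519.81 -473.14] 58.75748390615175 101.46295865444452
   [ 508.13 -415.56] 106.83561028482208 11.452126613632425
sqtin [array([ 585.96, -401.52]), array([ 532.48, -414.8 ]), array([ 551.54, -467.41])]
salt [622.38 -73.32]
```

>>> step_arm(moves=[[[0.036,-0.003,-0.025,0],[0.036,-0.003,-0.025,0],[0.036,-0.003,-0.025,0],[0.036,-0.003,-0.025,0],[0.036,-0.003,-0.025,0],[0.036,-0.003,-0.01,0],[0.036,-0.003,-0.01,0],[0.036,-0.003,-0.01,0],[0.036,-0.003,-0.01,0],[0,0,0,0]]])

```text
t: 1.1
ee_pos: [499.0, -464.4, 397.1]
eef_rot: [[0.948, 0.317, 0.002], [0.317, -0.948, -0.0], [0.002, 0.001, -1.0]]
ft_force: [0.1, 0.7, -0.7]
grip_width: 1.002
finger_force: 0.0
```

```bash
cat >> h.py <<'E'
def go(x=None,y=None,z=None,deg=None):
    s=get_state();p=np.array(s['ee_pos']);R=np.array(s['eef_rot']);yaw=np.degrees(np.arctan2(R[1,0],R[0,0]))
    t=np.array([a if a is not None else b for a,b in zip((x,y,z),p)])
    print('pos',p,'yaw',yaw,'t',s['t'],'tool shift m',np.round(R.T@(t-p)/1000,4), 'then spin' if deg is not None else '', np.radians(yaw-deg) if deg is not None else '')
E
python3 - <<'E'
from h import *
snap('wrist','w0'); go(570,-433,400)
cv2.imwrite('pics/w0b.png',cv2.resize(cv2.imread('pics/w0.png'),None,fx=1.5,fy=1.5))
s=load('w0');print(s['T'])
E
```

```text
pos [ 496.87 -465.24  396.25] yaw 18.44258333251481 t 1.15 tool shift m [ 0.08 -0.01 -0.  ]  
[[   0.32    0.91    0.26  564.75]
 [  -0.95    0.3     0.09 -441.66]
 [   0.     -0.27    0.96  540.4 ]
 [   0.      0.      0.      1.  ]]
```

View pics/w0b.png

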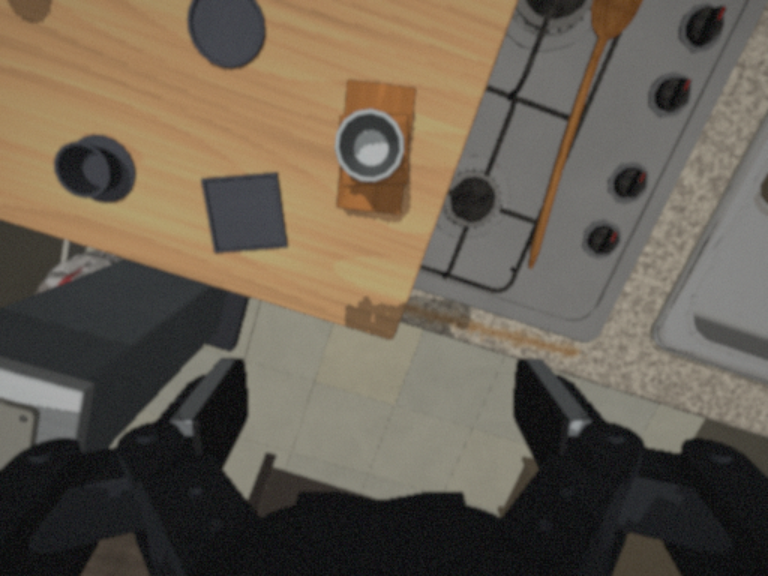

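Wrist view: cup rim centre (370,146), lid corners of long tin (346,81), (415,88), (406,217), (337,209) (1.5x px).

```bash
cat >> h.py <<'E'
def Q(s,x,y,z,k=1.5): return px(s,(x+.5)/k-.5,(y+.5)/k-.5,z)[:2]
E
python3 - <<'E'
from h import *
s=load('w0')
print('cup',Q(s,370,146,272), np.linalg.norm(Q(s,336,146,272)-Q(s,404,146,272)))
print([Q(s,*p,124) for p in ((346,81),(415,88),(406,217),(337,209))])
print('rt',Q(s,227,28,75),'sq',np.mean([Q(s,*p,75) for p in ((202,179),(277,172),(288,247),(214,253))],0),'stand',Q(s,85,170,102))
go(570,-433,320)
crop('w0',200,40,300,160,5,'w0c')
E
```

```text
cup [ 568.99 -434.54] 38.89214283878966
[array([ 615.23, -394.62]), array([ 628.78, -452.42]), array([ 522.24, -481.79]), array([ 508.99, -419.06])]
rt [ 629.28 -271.03] sq [ 467.89 -328.06] stand [ 465.37 -181.03]
pos [ 496.87 -465.24  396.25] yaw 18.44258333251481 t 1.15 tool shift m [ 0.08 -0.01  0.08]
```

View pics/w0c.png

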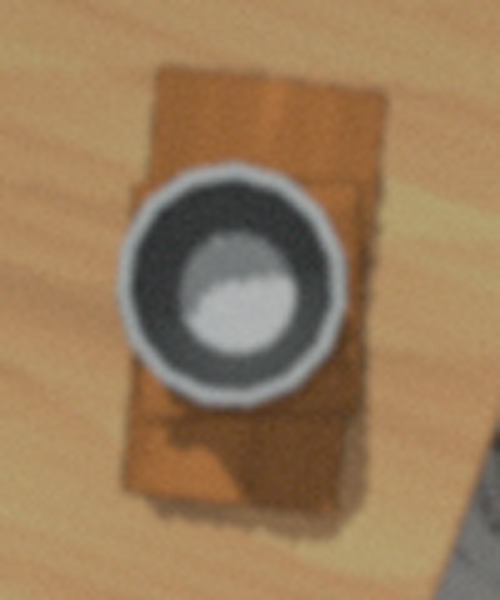

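>>> step_arm(moves=[[[0.027,-0.002,0.01,0],[0.027,-0.002,0.02,0],[0.027,-0.002,0.03,0],[0,0,0.03,0],[0,0,0.02,0],[0,0,0.02,0],[0,0,0,0],[0,0,0,0]]])

```text
t: 1.95
ee_pos: [569.2, -435.7, 266.0]
eef_rot: [[0.95, 0.313, -0.001], [0.313, -0.95, 0.001], [-0.001, -0.001, -1.0]]
ft_force: [0.7, -0.3, 0.1]
grip_width: 0.995
finger_force: 0.0
```

Run:
```python
from h import *
snap('wrist','w1'); go(569.3,-434,243); s=load('w1')
cv2.imwrite('pics/w1b.png',cv2.resize(cv2.imread('pics/w1.png'),None,fx=1.5,fy=1.5))
```

```text
pos [ 569.83 -436.02  267.16] yaw 18.21708030658198 t 2.0 tool shift m [ 0.   -0.    0.02]
```

View pics/w1b.png

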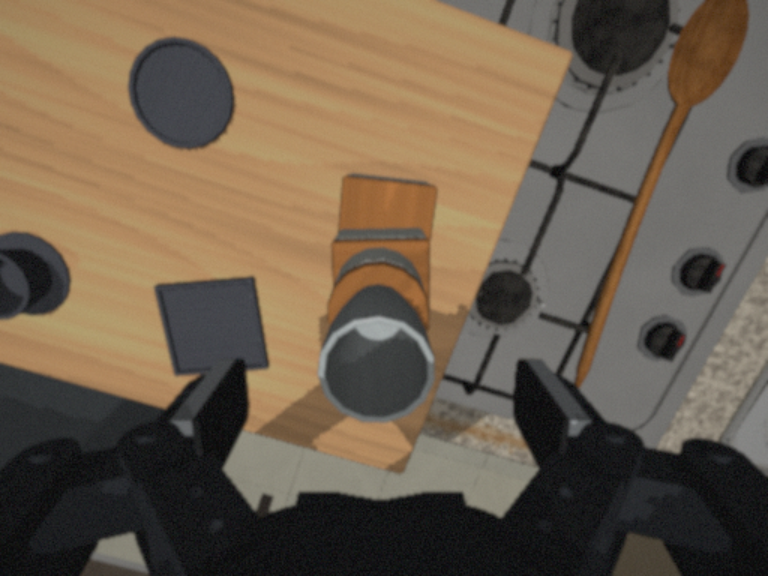

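Cup centre x≈377 vs the fingers' midline 381: about 1.4 mm off. Correcting, descending, closing.

>>> step_arm(moves=[[[0,-0.0015,0.012,0],[0,0,0.011,0],[0,0,0,0],[0,0,0,0]]])

```text
t: 2.4
ee_pos: [569.5, -433.6, 242.8]
eef_rot: [[0.95, 0.314, -0.001], [0.314, -0.95, 0.001], [-0.001, -0.001, -1.0]]
ft_force: [-0.0, 0.2, -0.4]
grip_width: 0.997
finger_force: 0.0
```

>>> step_arm(moves=[[[0,0,0,0],[0,0,0,0],[0,0,0,0],[0,0,0,0],[0,0,0,0],[0,0,0,0],[0,0,0,0],[0,0,0,0]]], gripper=20)

```text
t: 3.2
ee_pos: [570.1, -434.1, 244.1]
eef_rot: [[0.95, 0.313, 0.001], [0.313, -0.95, -0.001], [0.001, 0.001, -1.0]]
ft_force: [0.4, 0.1, 4.3]
grip_width: 0.449
finger_force: 60.5
```

Run:
```python
from h import *
go(463.5,-178.5,320)
```

```text
pos [ 570.06 -434.07  244.1 ] yaw 18.26444006747765 t 3.2 tool shift m [-0.02 -0.28 -0.08]
```

>>> step_arm(moves=[[[0,0,-0.015,0],[0,0,-0.035,0],[0,-0.02,-0.03,0],[-0.003,-0.032,0,0],[-0.004,-0.045,0,0],[-0.004,-0.045,0.01,0],[-0.004,-0.045,0.015,0],[-0.004,-0.045,0.015,0],[-0.002,-0.034,0.02,0],[0,-0.01,0.02,0]]])

```text
t: 4.2
ee_pos: [461.3, -175.5, 243.3]
eef_rot: [[0.949, 0.315, -0.001], [0.315, -0.949, 0.001], [-0.001, -0.001, -1.0]]
ft_force: [0.5, -0.8, -1.0]
grip_width: 0.452
finger_force: 60.4
```

>>> step_arm(moves=[[[0,0,0.02,0],[0,0,0.02,0],[0,0,0,0],[0,0,0,0]]])

```text
t: 4.6
ee_pos: [463.3, -178.3, 203.8]
eef_rot: [[0.95, 0.313, -0.001], [0.313, -0.95, 0.0], [-0.0, -0.0, -1.0]]
ft_force: [0.9, -0.1, 0.0]
grip_width: 0.447
finger_force: 60.4
```

Run:
```python
from h import *
snap('wrist','w2'); go(463.5,-178.5,104);s=load('w2')
cv2.imwrite('pics/w2b.png',cv2.resize(cv2.imread('pics/w2.png'),None,fx=1.5,fy=1.5))
```

```text
pos [ 463.74 -178.55  204.26] yaw 18.259390268304504 t 4.65 tool shift m [-0.  -0.   0.1]
```

View pics/w2b.png

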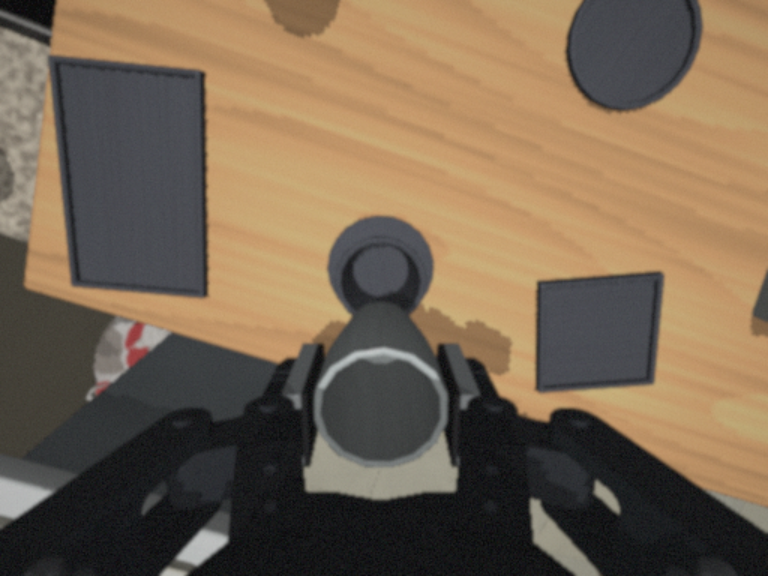

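Stand foot: left 329, right 433, top row 215; socket floor disc centred about (381,270). Compare with projections of the stand at the TCP's position.

Run:
```python
from h import *
s=load('w2'); th=np.linspace(0,6.28,200)
def ring(c,r,z):
    q=np.array([(proj(s,[c[0]+r*np.cos(t),c[1]+r*np.sin(t),z])+.5)*1.5-.5 for t in th]); return q[:,0].min(),q[:,0].max(),q[:,1].min(),q[:,1].max()
for c in ((463.7,-178.5),(466,-178.5)):
    print(c,'foot',ring(c,34,70),'floor',ring(c,17,72),'rim',ring(c,26.5,102)); 
c=(463.7,-178.5);print('cuprim',ring(c,20,204.3+28),'trays',)
def cen(q): return np.mean([Q(s,*p,75) for p in q],0)
print('long',cen([(50,58),(203,71),(206,296),(73,285)]),'sq',cen([(538,283),(662,272),(654,383),(537,391)]))
a,b=Q(s,50,58,75),Q(s,73,285,75);c,d=Q(s,203,71,75),Q(s,206,296,75)
print([np.degrees(np.arctan2(*(q-p)[::-1])) for p,q in((b,a),(d,c))])
a,b,c,d=[Q(s,*p,75) for p in((538,283),(537,391),(662,272),(654,383))]
print([np.degrees(np.arctan2(*(q-p)[::-1])) for p,q in((b,a),(d,c))])
```

```text
(463.7, -178.5) foot (np.float64(328.00314850730945), np.float64(434.8693381006492), np.float64(216.41507894302322), np.float64(320.17679678304023)) floor (np.float64(354.56147544639964), np.float64(408.33653458529125), np.float64(244.26546674317666), np.float64(296.4299191993018)) rim (np.float64(334.9162819334474), np.float64(428.26002689815283), np.float64(237.54764633837), np.float64(327.37180190296056))
(466, -178.5) foot (np.float64(329.028949060375), np.float64(436.12319143170913), np.float64(212.8471929397239), np.float64(317.05081297617244)) floor (np.float64(355.6505877675996), np.float64(409.5404764504804), np.float64(240.7939321394147), np.float64(293.18187191568273)) rim (np.float64(336.0826151897421), np.float64(429.6483691923051), np.float64(233.6168276815613), np.float64(323.8697871021218))
cuprim (np.float64(313.59820074210194), np.float64(452.2913503358063), np.float64(343.09548279303567), np.float64(466.03436254758867)) trays
long [468.   -22.31] sq [ 468.1  -325.39]
[np.float64(12.996346458761838), np.float64(12.857339933516299)]
[np.float64(23.347304457127567), np.float64(24.23999165378368)]
```

>>> step_arm(moves=[[[0,0,0.03,0],[0,0,0.03,0],[0,0,0.02,0],[0,0,0.01,0],[0,0,0.006,0],[0,0,0.003,0],[0,0,0,0]]])

```text
t: 5.35
ee_pos: [463.8, -178.5, 104.9]
eef_rot: [[0.95, 0.313, 0.001], [0.313, -0.95, -0.0], [0.001, 0.001, -1.0]]
ft_force: [0.3, 0.2, -0.9]
grip_width: 0.447
finger_force: 60.4
```

>>> step_arm(moves=[[[0,0,0.001,0],[0,0,0,0],[0,0,0,0]]])

```text
t: 5.65
ee_pos: [463.9, -178.6, 104.1]
eef_rot: [[0.95, 0.313, 0.002], [0.313, -0.95, -0.001], [0.001, 0.001, -1.0]]
ft_force: [0.5, 0.1, 3.6]
grip_width: 0.451
finger_force: 60.7
```

>>> step_arm(moves=[[[0,0,0,0],[0,0,0,0],[0,0,0,0],[0,0,0,0],[0,0,0,0],[0,0,0,0]]], gripper=100)

```text
t: 6.25
ee_pos: [463.2, -178.3, 103.3]
eef_rot: [[0.95, 0.313, -0.0], [0.313, -0.95, 0.0], [-0.0, -0.0, -1.0]]
ft_force: [-0.4, -0.1, 0.4]
grip_width: 1.0
finger_force: 0.0
```

>>> step_arm(moves=[[[0,0,-0.03,0],[0,0,-0.05,0],[0,0.005,-0.05,0],[0.003,0.03,-0.03,0],[0.003,0.045,-0.01,0],[0.003,0.045,0,0],[0.003,0.045,0,0],[0.003,0.045,0,0],[0.003,0.045,0,0],[0.003,0.016,0,0]]])

```text
t: 7.25
ee_pos: [570.2, -437.5, 272.4]
eef_rot: [[0.95, 0.311, 0.0], [0.311, -0.95, -0.001], [0.0, 0.001, -1.0]]
ft_force: [0.2, 0.7, 0.4]
grip_width: 0.995
finger_force: 0.0
```

>>> step_arm(moves=[[[0,0,0,0],[0,0,0,0]]])

```text
t: 7.45
ee_pos: [569.1, -433.2, 272.3]
eef_rot: [[0.95, 0.313, -0.001], [0.313, -0.95, 0.001], [-0.001, -0.002, -1.0]]
ft_force: [0.1, -0.8, -0.2]
grip_width: 0.999
finger_force: 0.0
```

Run:
```python
from h import *
snap('wrist','w3'); snap('top','t3'); go(569.5,-434,180)
a=cv2.imread('pics/w3.png'); 
cv2.imwrite('pics/w3b.png',cv2.resize(a,None,fx=1.5,fy=1.5))
```

```text
pos [ 569.23 -432.47  272.94] yaw 18.305495970267067 t 7.55 tool shift m [-0.    0.    0.09]
```

View pics/w3b.png

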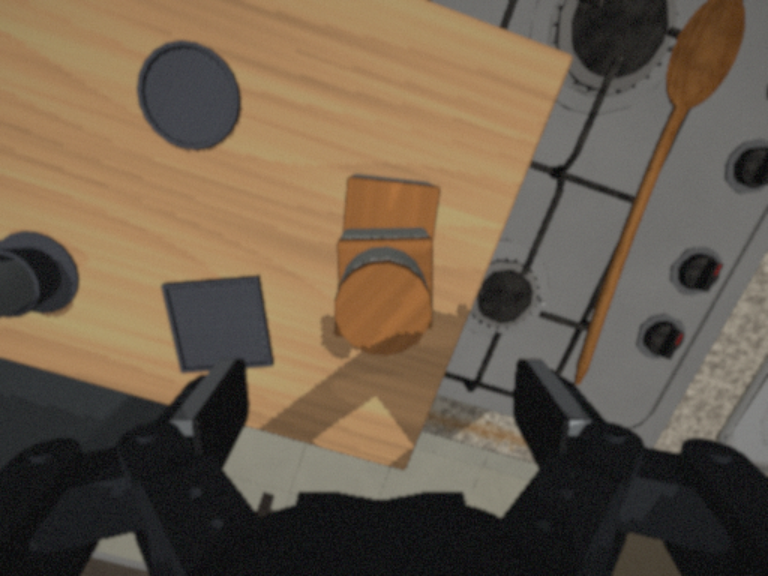

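Round lid: x 334–433, bottom row 355, centre ≈(383.5,308); square tin's back top corners (338,239),(434,238).

Run:
```python
from h import *
s=load('w3')
print('round',Q(s,383.5,308,212),'d',np.linalg.norm(Q(s,334,308,212)-Q(s,433,308,212)))
a,b=Q(s,338,239,170),Q(s,434,238,170);print('sq',a,b,np.linalg.norm(b-a),np.degrees(np.arctan2(*(b-a)[::-1]))+90)
n=(b-a)/np.linalg.norm(b-a); n=np.array([n[1],-n[0]]);n=n if n[0]<0 else -n; print('sq c',(a+b)/2+27*n)
a,b=Q(s,348,177,124),Q(s,439,187,124);n=(b-a)/np.linalg.norm(b-a);print('long',np.linalg.norm(b-a),np.degrees(np.arctan2(*n[::-1]))+90);n=np.array([n[1],-n[0]]);n=n if n[0]<0 else -n; print('long c',(a+b)/2+55*n)
print('rt',Q(s,190,95,75))
```

```text
round [ 569.51 -434.17] d 47.44063982658749
sq [ 586.23 -402.34] [ 603.42 -452.58] 53.09351058458567 18.883044647223173
sq c [ 569.28 -436.2 ]
long 58.10366541430993 12.15799245810014
long c [ 569.29 -435.28]
rt [ 632.62 -270.43]
```

>>> step_arm(moves=[[[0,0,0.03,0],[0,0,0.03,0],[0,0,0.021,0],[0,0,0.01,0],[0,0,0,0],[0,0,0,0]]])

```text
t: 8.15
ee_pos: [570.2, -433.7, 183.4]
eef_rot: [[0.949, 0.314, 0.001], [0.314, -0.949, -0.001], [0.001, 0.001, -1.0]]
ft_force: [0.5, -1.0, 0.2]
grip_width: 1.001
finger_force: 0.0
```

>>> step_arm(moves=[[[0,0,0,0],[0,0,0,0],[0,0,0,0],[0,0,0,0],[0,0,0,0],[0,0,0,0],[0,0,0,0]]], gripper=30)

```text
t: 8.85
ee_pos: [570.3, -434.2, 183.5]
eef_rot: [[0.95, 0.313, 0.002], [0.313, -0.95, -0.001], [0.001, 0.002, -1.0]]
ft_force: [-0.6, -0.1, 7.2]
grip_width: 0.544
finger_force: 62.2
```

Run:
```python
from h import *
go(631.3,-269.5,180)
```

```text
pos [ 570.3  -434.21  183.54] yaw 18.260001351009254 t 8.85 tool shift m [ 0.11 -0.14  0.  ]
```

>>> step_arm(moves=[[[0,0,-0.01,0],[0,0,-0.03,0],[0.015,-0.02,0,0],[0.025,-0.031,0,0],[0.025,-0.031,0,0],[0.025,-0.031,0.01,0],[0.019,-0.024,0.03,0],[0,0,0.04,0],[0,0,0.03,0],[0,0,0.015,0]]])

```text
t: 9.85
ee_pos: [628.7, -268.3, 94.2]
eef_rot: [[0.949, 0.314, -0.004], [0.314, -0.949, 0.002], [-0.003, -0.003, -1.0]]
ft_force: [-0.5, 0.5, -1.6]
grip_width: 0.539
finger_force: 61.8
```

>>> step_arm(moves=[[[0,0,0.008,0],[0,0,0.005,0],[0,0,0,0],[0,0,0,0]]])

```text
t: 10.25
ee_pos: [631.1, -270.2, 85.6]
eef_rot: [[0.95, 0.313, 0.002], [0.313, -0.95, -0.001], [0.002, 0.002, -1.0]]
ft_force: [1.3, 0.3, -0.3]
grip_width: 0.543
finger_force: 62.0
```

>>> step_arm(moves=[[[0,0,0.001,0],[0,0,0.0005,0],[0,0,0,0]]])

```text
t: 10.55
ee_pos: [631.1, -270.1, 84.5]
eef_rot: [[0.95, 0.313, 0.002], [0.313, -0.95, -0.001], [0.002, 0.002, -1.0]]
ft_force: [-1.0, 0.2, 7.1]
grip_width: 0.544
finger_force: 62.8
```

>>> step_arm(moves=[[[0,0,0,0],[0,0,0,0],[0,0,0,0],[0,0,0,0],[0,0,0,0],[0,0,0,0]]], gripper=100)

```text
t: 11.15
ee_pos: [630.2, -269.5, 82.5]
eef_rot: [[0.95, 0.313, -0.0], [0.313, -0.95, 0.0], [-0.0, -0.0, -1.0]]
ft_force: [-0.3, -0.1, -0.3]
grip_width: 0.998
finger_force: 0.0
```

>>> step_arm(moves=[[[0,0,-0.03,0],[0,0,-0.05,0],[0,0,-0.05,0],[-0.019,0.024,-0.02,0],[-0.025,0.031,0,0],[-0.025,0.031,0,0],[-0.025,0.031,0,0],[-0.016,0.022,0,0],[0,0,0,0],[0,0,0,0]]])

```text
t: 12.15
ee_pos: [569.0, -436.2, 232.2]
eef_rot: [[0.95, 0.312, -0.0], [0.312, -0.95, 0.001], [-0.0, -0.001, -1.0]]
ft_force: [0.9, -0.0, 0.6]
grip_width: 0.999
finger_force: 0.0
```

Run:
```python
from h import *
snap('wrist','w4'); go(569.5,-435.5,135)
a=cv2.imread('pics/w4.png'); 
cv2.imwrite('pics/w4b.png',cv2.resize(a,None,fx=1.5,fy=1.5))
```

```text
pos [ 569.35 -435.43  232.3 ] yaw 18.255053425206572 t 12.2 tool shift m [0.  0.  0.1]
```

View pics/w4b.png

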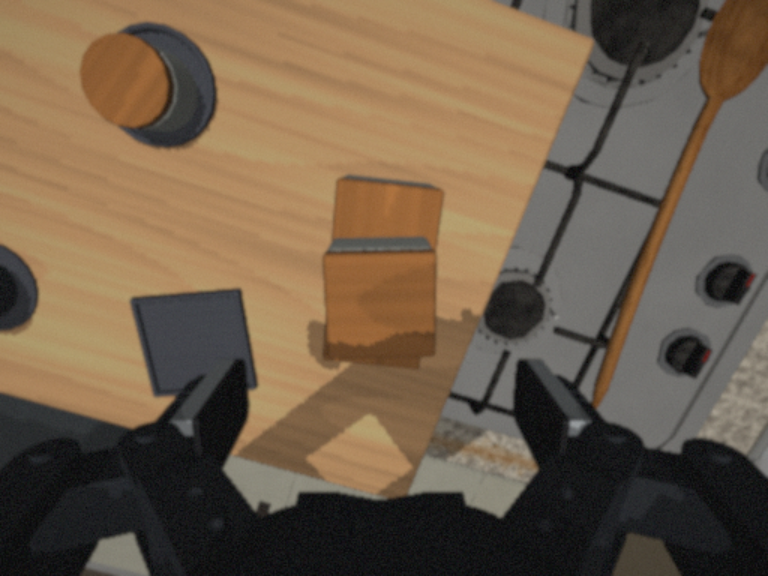

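Square lid corners ≈ (323,252),(435,251),(436,356),(324,361), aligned with the tool; round tin stands in its tray.

Run:
```python
from h import *
s=load('w4')
q=[Q(s,*p,170) for p in ((323,252),(435,251),(436,356),(324,361))];print('sq',np.mean(q,0),q)
q=[Q(s,*p,75) for p in ((133,298),(242,290),(256,386),(155,394))];print('sqtray',np.mean(q,0))
c,e=None,None
a,b=Q(s,337,178,124),Q(s,443,189,124);n=(b-a)/np.linalg.norm(b-a);print('long',np.linalg.norm(b-a),np.degrees(np.arctan2(*n[::-1]))+90);n=np.array([n[1],-n[0]]);n=n if n[0]<0 else -n; print('long c',(a+b)/2+55*n)
print('round',Q(s,126,80,113))
```

```text
sq [ 568.68 -435.43] [array([ 586.12, -401.96]), array([ 602.9 , -451.46]), array([ 552.9 , -470.33]), array([ 532.79, -417.95])]
sqtray [ 469.87 -328.28]
long 58.401078633795024 12.423597548054175
long c [ 569.64 -435.4 ]
round [ 629.99 -271.6 ]
```

>>> step_arm(moves=[[[0,0,0.03,0],[0,0,0.03,0],[0,0,0.025,0],[0,0,0.011,0],[0,0,0,0],[0,0,0,0]]])

```text
t: 12.8
ee_pos: [570.3, -435.8, 137.6]
eef_rot: [[0.949, 0.314, 0.001], [0.314, -0.949, -0.001], [0.001, 0.001, -1.0]]
ft_force: [-0.4, -0.5, 0.0]
grip_width: 0.999
finger_force: 0.0
```

>>> step_arm(moves=[[[0,0,0,0],[0,0,0,0],[0,0,0,0],[0,0,0,0],[0,0,0,0],[0,0,0,0],[0,0,0,0]]], gripper=35)

```text
t: 13.5
ee_pos: [570.2, -436.7, 138.3]
eef_rot: [[0.95, 0.313, 0.002], [0.313, -0.95, -0.002], [0.002, 0.002, -1.0]]
ft_force: [-0.1, 0.7, 6.0]
grip_width: 0.624
finger_force: 64.1
```

Run:
```python
from h import *
go(468.3,-327,136,24)
```

```text
pos [ 570.17 -436.68  138.34] yaw 18.255474847937695 t 13.5 tool shift m [-0.06 -0.14  0.  ] then spin -0.10026087786711516
```

>>> step_arm(moves=[[[0,0,-0.01,0],[0,0,-0.03,0],[-0.009,-0.02,0,0],[-0.014,-0.03,0,0],[-0.014,-0.03,0,0],[-0.014,-0.03,0,0],[-0.011,-0.026,0.01,0],[0,0,0.03,-0.05],[0,0,0.025,-0.05],[0,0,0.01,0]]])

```text
t: 14.5
ee_pos: [466.7, -325.4, 100.1]
eef_rot: [[0.913, 0.407, -0.002], [0.407, -0.913, 0.002], [-0.002, -0.003, -1.0]]
ft_force: [-0.6, -0.4, -0.7]
grip_width: 0.619
finger_force: 63.3
```

>>> step_arm(moves=[[[0,0,0.01,0],[0,0,0.006,0],[0,0,0,0],[0,0,0,0]]])

```text
t: 14.9
ee_pos: [468.3, -326.7, 86.1]
eef_rot: [[0.914, 0.406, 0.001], [0.406, -0.914, -0.001], [0.001, 0.001, -1.0]]
ft_force: [0.3, 1.0, -1.2]
grip_width: 0.622
finger_force: 63.3
```

>>> step_arm(moves=[[[0,0,0.001,0],[0,0,0.0005,0],[0,0,0,0]]])

```text
t: 15.2
ee_pos: [468.3, -326.7, 85.3]
eef_rot: [[0.914, 0.406, 0.001], [0.406, -0.914, -0.001], [0.001, 0.001, -1.0]]
ft_force: [-1.7, 1.0, 7.7]
grip_width: 0.619
finger_force: 64.4
```

>>> step_arm(moves=[[[0,0,0,0],[0,0,0,0],[0,0,0,0],[0,0,0,0],[0,0,0,0]]], gripper=100)

```text
t: 15.7
ee_pos: [467.8, -326.2, 84.0]
eef_rot: [[0.914, 0.407, -0.0], [0.407, -0.914, 0.0], [-0.0, -0.0, -1.0]]
ft_force: [0.5, -0.5, -0.3]
grip_width: 1.001
finger_force: 0.0
```

Run:
```python
from h import *
go(569.5,-435.5,190,12.3); s=get_state(); print(s['ft_force'],s['grip_width'])
```

```text
pos [ 467.82 -326.24   83.97] yaw 23.9923222206343 t 15.7 tool shift m [ 0.05  0.14 -0.11] then spin 0.2040695199541634
[ 0.51 -0.54 -0.32] 1.0006634550959397
```

>>> step_arm(moves=[[[0,0,-0.03,0],[0,0,-0.05,0],[0,0,-0.03,0],[0.01,0.03,0,0],[0.01,0.03,0,0],[0.01,0.03,0,0],[0.01,0.03,0,0],[0.0085,0.021,0,0.1],[0,0,0,0.1],[0,0,0,0]]])

```text
t: 16.7
ee_pos: [569.5, -435.6, 193.3]
eef_rot: [[0.976, 0.216, -0.001], [0.216, -0.976, 0.001], [-0.001, -0.001, -1.0]]
ft_force: [-0.4, -0.2, 0.8]
grip_width: 1.001
finger_force: 0.0
```

>>> step_arm(moves=[[[0,0,0,0],[0,0,0,0]]])

```text
t: 16.9
ee_pos: [569.2, -435.0, 194.0]
eef_rot: [[0.976, 0.219, -0.0], [0.219, -0.976, 0.0], [-0.0, -0.0, -1.0]]
ft_force: [-0.1, -0.1, 0.1]
grip_width: 1.002
finger_force: 0.0
```

Run:
```python
from h import *
snap('wrist','w5'); go(569.5,-435.5,135,12.3)
a=cv2.imread('pics/w5.png'); 
cv2.imwrite('pics/w5b.png',cv2.resize(a,None,fx=1.5,fy=1.5))
```

```text
pos [ 569.22 -435.    194.15] yaw 12.632903569529125 t 16.95 tool shift m [0.   0.   0.06] then spin 0.0058102633799250875
```

View pics/w5b.png

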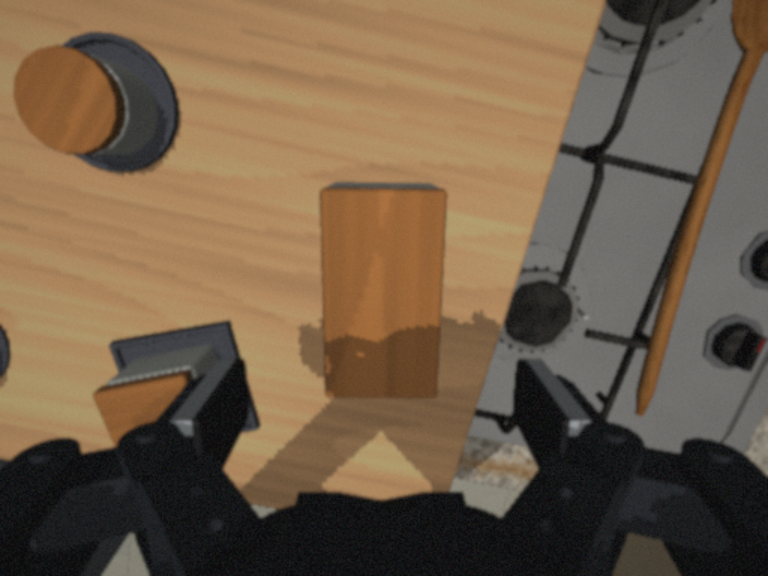

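Long lid corners (321,189),(447,189),(437,397),(327,396): aligned and centred between the fingers.

>>> step_arm(moves=[[[0,0,0.03,0],[0,0,0.035,0],[0,0,0.03,0],[0,0,0.012,0],[0,0,0.005,0],[0,0,0,0],[0,0,0,0]]])

```text
t: 17.65
ee_pos: [570.4, -436.1, 83.8]
eef_rot: [[0.976, 0.217, 0.002], [0.217, -0.976, -0.002], [0.002, 0.002, -1.0]]
ft_force: [0.3, 0.2, 0.8]
grip_width: 0.999
finger_force: 0.0
```

>>> step_arm(moves=[[[0,0,0,0],[0,0,0,0],[0,0,0,0],[0,0,0,0],[0,0,0,0],[0,0,0,0],[0,0,0,0]]], gripper=40)

```text
t: 18.35
ee_pos: [570.2, -435.9, 83.7]
eef_rot: [[0.976, 0.217, 0.002], [0.217, -0.976, -0.001], [0.001, 0.002, -1.0]]
ft_force: [-0.8, 0.4, 5.0]
grip_width: 0.697
finger_force: 66.2
```

Run:
```python
from h import *
go(468,-22.3,190,13)
```

```text
pos [ 570.24 -435.9    83.68] yaw 12.53190129275711 t 18.35 tool shift m [-0.01 -0.43 -0.11] then spin -0.00816986366571745
```

>>> step_arm(moves=[[[0,0,-0.01,0],[0,0,-0.05,0],[0,0,-0.05,0],[0,-0.02,0,0],[-0.001,-0.04,0,0],[-0.001,-0.045,0,0],[-0.001,-0.045,0,0],[-0.001,-0.045,0,0],[-0.001,-0.045,0,0],[-0.001,-0.045,0,0]]])

```text
t: 19.35
ee_pos: [500.8, -156.8, 192.5]
eef_rot: [[0.976, 0.217, 0.0], [0.217, -0.976, 0.0], [0.0, -0.0, -1.0]]
ft_force: [0.2, 0.4, -2.9]
grip_width: 0.697
finger_force: 66.4
```

>>> step_arm(moves=[[[-0.001,-0.045,0,0],[-0.001,-0.045,0,0],[-0.001,-0.035,0,-0.008],[-0.001,-0.016,0,0],[0,0,0.03,0],[0,0,0.03,0],[0,0,0.01,0],[0,0,0,0],[0,0,0,0]]])

```text
t: 20.25
ee_pos: [467.7, -21.9, 122.8]
eef_rot: [[0.974, 0.225, 0.001], [0.225, -0.974, -0.0], [0.001, 0.0, -1.0]]
ft_force: [-0.1, -0.2, -2.1]
grip_width: 0.692
finger_force: 66.1
```

Run:
```python
from h import *
snap('wrist','w6'); go(468,-22.3,86.7,13)
a=cv2.imread('pics/w6.png'); 
cv2.imwrite('pics/w6b.png',cv2.resize(a,None,fx=1.5,fy=1.5))
```

```text
pos [468.05 -21.94 123.15] yaw 12.974665406672182 t 20.3 tool shift m [-0.    0.    0.04] then spin -0.00044217206822421047
```

View pics/w6b.png

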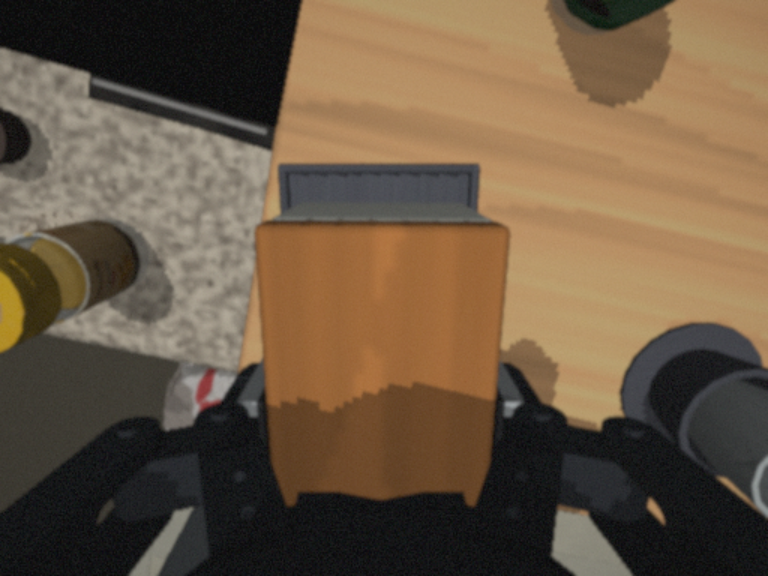

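Tray back edge (280,166)–(478,165) is centred under the tin (257–508), aligned. Lowering.

>>> step_arm(moves=[[[0,0,0.015,0],[0,0,0.012,0],[0,0,0.006,0],[0,0,0.003,0],[0,0,0,0],[0,0,0.001,0],[0,0,0,0],[0,0,0,0]]])

```text
t: 21.1
ee_pos: [467.1, -21.8, 86.6]
eef_rot: [[0.974, 0.225, 0.0], [0.225, -0.974, -0.0], [0.0, 0.0, -1.0]]
ft_force: [-7.6, 0.9, 17.6]
grip_width: 0.699
finger_force: 68.5
```

>>> step_arm(moves=[[[0,0,-0.0005,0],[0,0,0,0],[0,0,0,0]]])

```text
t: 21.4
ee_pos: [467.1, -21.8, 86.6]
eef_rot: [[0.974, 0.225, -0.0], [0.225, -0.974, -0.0], [-0.0, 0.0, -1.0]]
ft_force: [-5.5, -0.1, 9.7]
grip_width: 0.698
finger_force: 67.7
```

>>> step_arm(moves=[[[0,0,0,0],[0,0,0,0],[0,0,0,0],[0,0,0,0],[0,0,0,0]]], gripper=100)

```text
t: 21.9
ee_pos: [467.2, -21.7, 85.5]
eef_rot: [[0.974, 0.225, -0.0], [0.225, -0.974, 0.0], [-0.0, -0.0, -1.0]]
ft_force: [0.4, -0.1, 0.1]
grip_width: 0.997
finger_force: 0.0
```

>>> step_arm(moves=[[[0,0,-0.02,0],[0,0,-0.05,0],[0,0,-0.05,0],[0,0,-0.05,0],[0,0.03,-0.03,0],[0,0.05,0,0],[0,0.05,0,0],[0,0.05,0,0],[0,0,0,0],[0,0,0,0]]])

```text
t: 22.9
ee_pos: [507.2, -197.9, 285.0]
eef_rot: [[0.975, 0.223, -0.001], [0.223, -0.975, 0.001], [-0.001, -0.001, -1.0]]
ft_force: [-0.3, 0.3, -0.2]
grip_width: 1.0
finger_force: 0.0
```

Run:
```python
from h import *
snap('wrist','w7'); snap('top','t7'); go()
crop('t7',180,120,405,262,3.5,'t7c')
cv2.imwrite('pics/w7b.png',cv2.resize(cv2.imread('pics/w7.png'),None,fx=1.5,fy=1.5))
```

```text
pos [ 507.09 -196.25  285.18] yaw 13.009184062231235 t 23.0 tool shift m [0. 0. 0.]
```

View pics/w7b.png

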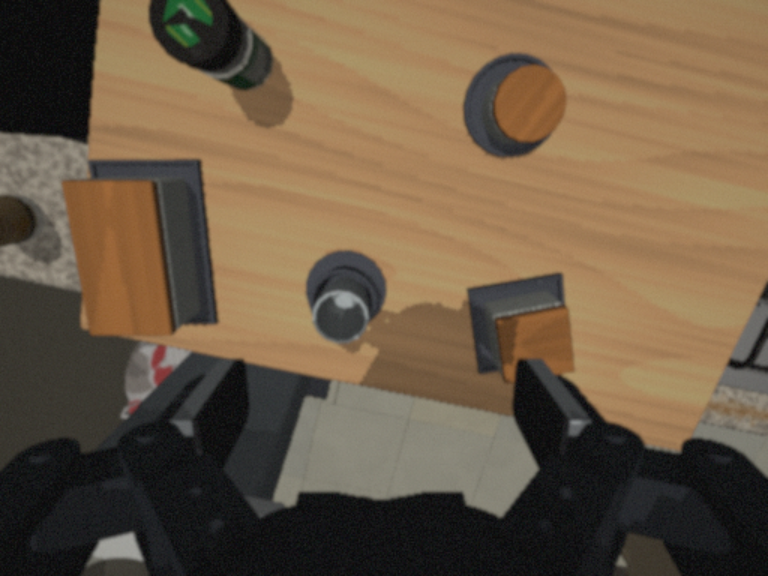

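View pics/t7c.png

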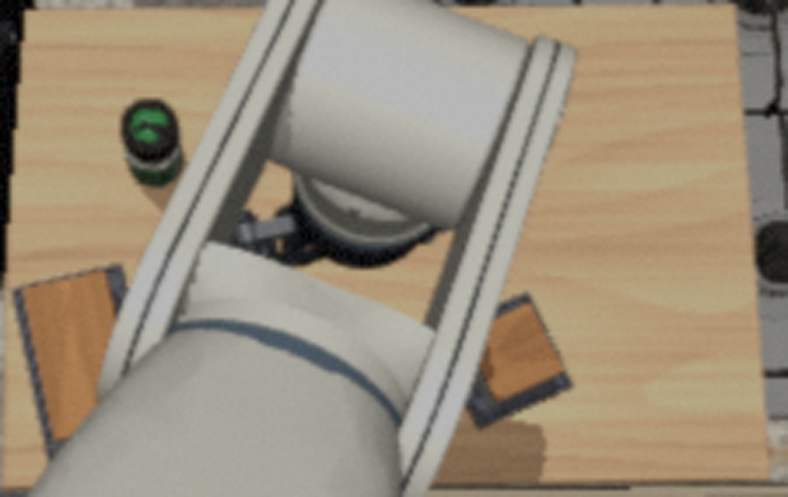

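All four pieces appear upright in their places; I'll check the positions numerically from the lids.

Run:
```python
from h import *
s=load('w7')
q=[Q(s,*p,127) for p in ((64,182),(155,181),(174,333),(90,335))];print('long',np.mean(q,0),[np.linalg.norm(q[i]-q[(i+1)%4]) for i in range(4)])
print('round',Q(s,530,104,113)); print('cup',Q(s,341,315,132)); 
q=[Q(s,*p,117) for p in ((496,318),(567,307),(574,373))];print('sq',(q[0]+q[2])/2)
```

```text
long [467.59 -23.51] [np.float64(59.7705816334024), np.float64(106.95132657213837), np.float64(60.914211810545666), np.float64(107.88885870787057)]
round [ 629.11 -270.18]
cup [ 464.82 -178.88]
sq [ 467.62 -326.33]
```

All lids lie at the tray centres with the seated heights.

```bash
python3 -c "
from rig import job_done; print(job_done())"
```

```text
the job is handed in; nothing more can be done
None
```

The job is handed in at about 23 s of the 101 s: the cup is down in the stand, each tin is in its own tray, the last pictures and the contact heights agree with that, and the gripper is open and clear.

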